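# Send the yellow paint round on the paint ferry

## Task

Stand the yellow paint pot upright in the orange cup of the paint carrier, then slide the loaded carrier gently along its rails, round the corner, until it is fully home against the end buffer with the red tab pushed right in. Do not jam or ram it, do not lift the carrier out of the rails, and leave the other things on the table alone; let go at the end.

Things in the scene. Friction and masses are not known exactly. Their poses are not given: they have to be found in the camera images.
- pot_yellow: The pot to send, yellow: closed paint pot 44 mm across and 80 mm tall, 0.2 kg (mass varies by 20 %), body and cap of that colour and one width, with a white paper band; origin at the centre of its underside, z up. It may stand in any of the three pot places on the left of the table.
- pot_red: Bystander, red: closed paint pot 44 mm across and 80 mm tall, 0.2 kg (mass varies by 20 %), body and cap of that colour and one width, with a white paper band; origin at the centre of its underside, z up. It may stand in any of the three pot places on the left of the table. Leave it.
- pot_blue: Bystander, blue: closed paint pot 44 mm across and 80 mm tall, 0.2 kg (mass varies by 20 %), body and cap of that colour and one width, with a white paper band; origin at the centre of its underside, z up. It may stand in any of the three pot places on the left of the table. Leave it.
- track: Fixed plywood board, 345 x 370 x 12 mm, that carries the rail set. Origin at table height below the centre of the rails' bend; x, y along its edges, z up; top at z = 12 mm, x -155 to 190, y -180 to 190 mm. Rails: two aluminium strips 6 mm thick, tops at z = 30 mm, an open-topped channel 63 mm wide (2.5 mm play each side of the carrier). The line_ points give it as drawn.
- line_start (a point): Where the drawn centre line starts, at the start wall's face: track (-140, -120, 12) mm. It runs straight along track +x to (0, -120), then bends left in a quarter circle.
- line_bend (a point): Centre of the drawn bend, at the board's top: track (0, 0, 12) mm. Quarter circle of 120 mm radius from (0, -120) to (120, 0) mm.
- line_end (a point): Where the drawn centre line ends, at the face of the end buffer: track (120, 119, 12) mm; it comes straight along track +y from (120, 0). The buffer, a black sprung block 14 mm high, yields 1 mm per 2.5 N. It sits on a blue clamped stop that may stand up to 18 mm nearer or farther along the channel than drawn; no listed pose shows it.
- line_pin (a point): The pin of the rail set: track (-60, -120, 12) mm. The real rails are not as drawn: they are swung about this pin as one piece, by up to 0.09 rad either way, so near the end the channel lies up to 18 mm off in x and y. No listed pose shows the swing, it must be felt or seen. Rails stay put during the job.
- carrier: Loose carrier, 0.4 kg (varies 20 %), riding on the board in the channel, at first in the entry straight, x along it. Slippery white shoe 98 x 58 x 10 mm with round ends of 29 mm radius; on its middle an orange open cup, 54 mm outside, 47 inside, 10 to 42 mm above the origin (underside centre, x ahead, z up). It turns with the channel. Drag 1 to 3 N loaded; pressing it on board and rails with over 25 N in all is a jam.
- carrier_seat (a point): Centre of the cup's inner floor, 10 mm above the carrier's origin; the pot's foot rests here, with 1.5 mm of play all round. The cup's rim is 32 mm higher.
- tab (a joint): Red docking tab, 30 mm wide and 9 mm high, low in the channel, standing out 12 mm from the end buffer; the carrier's nose pushes it in. 0 = fully out, 0.012 m = flush with the buffer, where the nose meets it and the push stiffens (a little more does no harm). It resists with about 2 N and stays where it is left.
- glue_tub: Bystander: open blue tub, 110 mm across, 120 mm tall, origin at the centre of its underside. Leave it.
- flower: Bystander: freshly painted white flower disc, 110 mm across, 6 mm thick, origin at the centre of its underside. Leave it.
Mind the look-alikes: they are no part of the job. There is more than one size of the pot_yellow; the one meant has the size given above.

How it is judged (in metres and radians):
On the way, in this order (a step that is already met when the one before it is completed fails the run):
1. the yellow pot stands in the carrier's cup while the carrier is still in the entry straight (horizontal distance between pot_yellow and carrier_seat below 0.006 m and z of pot_yellow in the frame of carrier_seat below 0.005 m and angle between pot_yellow's own z axis and vertical below 0.15 rad and x of carrier in the frame of track below 0.01 m), for 0.2 s.
2. the loaded carrier has come through the corner into the exit straight (horizontal distance between pot_yellow and carrier_seat below 0.006 m and z of pot_yellow in the frame of carrier_seat below 0.005 m and angle between pot_yellow's own z axis and vertical below 0.15 rad and y of carrier in the frame of track above 0 m), for 0.1 s.
3. the tab is pushed right in by the loaded carrier (horizontal distance between pot_yellow and carrier_seat below 0.006 m and z of pot_yellow in the frame of carrier_seat below 0.005 m and angle between pot_yellow's own z axis and vertical below 0.15 rad and value of joint tab above 0.0095 m), for 0.1 s.
At the end, for the whole second after the job is handed in: The yellow pot stands in the carrier's cup (within 6 mm of its centre, foot within 5 mm of the cup floor, tilted less than 0.15 rad), the carrier lies flat in the exit straight of the rails, the red tab is pushed in by at least 9.5 mm, and both are at rest (all of step 3 and y of carrier in the frame of track above 0.025 m and height (world z) of carrier below 0.018 m and angle between carrier's own z axis and vertical below 0.08 rad and linear speed of each of carrier, pot_yellow below 0.02 m/s); the robot touches nothing.
It fails at once if the carrier is jammed or rammed: it presses on the board, rails and tab with more than 25 N (contact force between carrier and track above 25 N).
It fails at once if the carrier is lifted out of the rails or tipped over (height (world z) of carrier above 0.028 m or angle between carrier's own z axis and vertical above 0.3 rad).
It fails at once if a bystander (red pot, blue pot, glue tub, flower disc) is moved more than 25 mm (distance of any of pot_red, pot_blue, glue_tub, flower from where it was at the start of the episode above 0.025 m).
It also fails if it takes over 72 s, if anything falls off the work surface, if the arm or the gripper's body presses on something with over 40 N, if the wrist force passes 120 N, or if a joint passes its speed limit or range.

## Robot

A 6-joint arm with a two-finger parallel gripper is mounted at the origin on the work surface. World frame = base frame: x ahead of the robot, y to its left, z up, the work surface at z = 0. Lengths are in mm, angles in degrees, forces in N, time in s.
With the tool pointing down it reaches from about 300 to 850 mm from the base axis. Payload 4.2 kg.
Tool frame: the origin (TCP) lies midway between the tips of the shut fingers; the grasp point (between the pads) lies env.grasp_offset behind it (env.grasp_offset is the distance from the TCP to the grasp point, in mm); y points along the fingers, x is the direction in which the jaws open and shut, and the axes are right-handed (so a half turn about y gives the same grasp; the last joint's range is limited). The gripper opens to 91 mm and grips with 3 to 60 N. Pads are 32 mm wide; open, the fingers measure 118 mm over their backs; the gripper's body (76 mm by 178 mm) begins 60 mm behind the grasp point.
Start: joints at [67.724, 18.312, 89.639, -0, 72.044, -1.146], TCP at [207.289, 536.353, 213.976] pointing down, gripper open.
Joint ranges: [-177.97, 177.97], [-48.28, 115.42], [12.27, 149.76], [-77.06, 257.06], [2.81, 150.46], [-146.56, 146.56]. Speed limits (degrees/s): [147.25, 147.25, 180, 180, 180, 180].

## Interface

Orientations are given as [roll, pitch, yaw] about the fixed x, y, z axes, in that order (R = Rz(yaw) Ry(pitch) Rx(roll)).
In Python, from workcell import state, vision, job, env gives the robot as it stands.
- The arm moves only by the shell command python3 -m handwheel 'ROWS' [FORCE]. ROWS is JSON, a list of rows, each a list of 3 entries, a list of its own where there are three numbers: the finger opening in cm, from 0 to 9.12, then the shift along the tool's x, y, z in cm, then the turn about the tool's y in degrees. A call has 1 to 10 rows; each row is the pose to reach, as a shift and turn from the pose measured when the call began, along the tool's axes at that moment; what a row does not reach only later rows make up. A row lasts 1/10 s, in which the tool goes at most 50 mm and 8.59 degrees, less where a joint would pass 70% of its speed; a pose out of reach is approached as far as the arm can. A call with a gripper value outside its range is refused whole. The fingers move at their own pace and stop on an object; FORCE is the grip in N (left out, the last holds). Time passes only in rows, so rows that repeat a pose let the fingers close. It gives the time, the measured TCP pose, the force and the opening at its end, in the units of the state.
- state(): the state, without advancing time (a new reading comes with each control period).
- vision.grab_frame(name): name is "scene" or "top"; returns the picture (420x560x3 uint8, red, green, blue); there is no depth.
- vision.camera_model(name): a dict with "fov_y" (degrees; the focal length in pixels is half the picture's height over the tangent of half this angle, whatever the lens; pixels are square), "cx", "cy" (the principal point, pixels), "extrinsics" (4x4, takes a point from world to camera coordinates). Camera axes: x right, y up, looking along -z (the intrinsics and any distortion apply to the point x, -y, -z); pixel columns grow to the right and rows downward; lengths in mm; the calibration is good to about 2 mm. A picture is of the moment at which its call begins. camera_model takes no time and is no camera call.
- job.job_done(): hands the job in, once; it reports no verdict.
The state is a dict: "time_s": time; "qpos": joint angles; "qvel": joint speeds; "effort": joint torques, N m; "ee_pos": TCP position; "ee_rot": TCP orientation; "force": force on the tool from outside, world axes, zero at the start; "torque": the same for the moment, N m; "gripper_width": finger opening in mm.
Only numpy, scipy, OpenCV 4.12 (cv2) and the standard library are available. Lean on these libraries where they do the work, as an engineer would, in place of code of your own. Each camera call takes 0.05 s, during which the arm holds its last target.

## Working session

There is one attempt and no reset: what is moved stays moved. The work goes in short steps, Python scripts to look and compute and a shell command to move; the robot and the scene stay as the last step left them, time stands still between calls to the robot, and variables do not carry over. Pictures are saved under pics/ and viewed, and the job is handed in when it is done.

```bash
ls; mkdir -p pics
python3 - <<'E'
from workcell import state, vision, job, env
import cv2,json
print(state()); print(env.grasp_offset)
for n in("scene","top"):
    m=vision.camera_model(n); print(n,m)
    cv2.imwrite(f"pics/{n}0.png",vision.grab_frame(n)[:,:,::-1])
E
```

```text
pics
{'time_s': 0.0, 'qpos': array([ 6.77238890e+01,  1.83510573e+01,  8.97053272e+01, -2.39648567e-05,
        7.20443933e+01, -1.14416649e+00]), 'qvel': array([ 0.06521227, -0.01799559,  0.06962458,  0.05491527, -0.0862965 ,
        0.04889127]), 'effort': array([-2.50295263e-03, -4.12467921e+01, -2.31967682e+01,  7.23969075e-02,
        4.59585583e-02, -1.28035686e-04]), 'ee_pos': array([207.0902384 , 535.87547866, 213.13344962]), 'ee_rot': array([-89.99801043,   0.10075816,  68.86806464]), 'force': array([0.01419315, 0.25727256, 0.27641536]), 'torque': array([-0.00830163, -0.00678602, -0.01154019]), 'gripper_width': 91.1356054648539}
18.8
scene {'fov_y': 55.41622512498651, 'cx': 274.3412998165583, 'cy': 197.8248824480557, 'extrinsics': array([[-5.76450581e-01,  8.16969722e-01,  1.62850222e-02,
         3.53758638e+02],
       [-4.87207298e-01, -3.59634496e-01,  7.95796505e-01,
         2.21227156e+02],
       [ 6.55998305e-01,  4.50803176e-01,  6.05345125e-01,
        -1.37841993e+03],
       [ 0.00000000e+00,  0.00000000e+00,  0.00000000e+00,
         1.00000000e+00]])}
top {'fov_y': 43.556758983590036, 'cx': 284.0053960286131, 'cy': 211.14039535642755, 'extrinsics': array([[ 1.97740611e-02, -9.99787978e-01, -5.74330964e-03,
        -6.21492692e+01],
       [ 9.74898402e-01,  1.80069584e-02,  2.21920830e-01,
        -5.69379065e+02],
       [-2.21770359e-01, -9.98741946e-03,  9.75047773e-01,
        -1.45743810e+03],
       [ 0.00000000e+00,  0.00000000e+00,  0.00000000e+00,
         1.00000000e+00]])}
```

View pics/scene0.png

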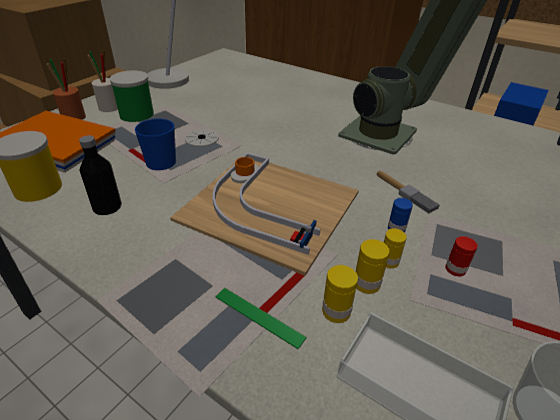

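View pics/top0.png

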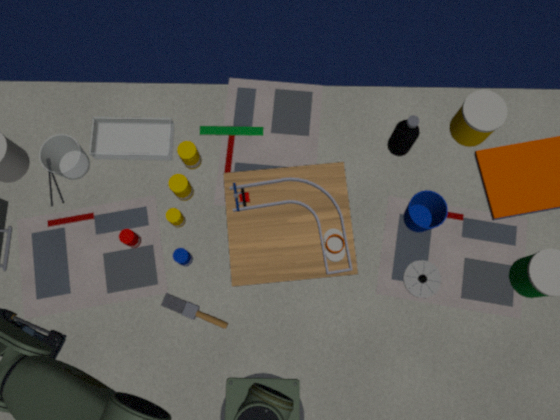

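```bash
cat > h.py <<'E'
import numpy as np, cv2
from workcell import state, vision, job, env
def cam(n):
    m=vision.camera_model(n); f=210/np.tan(np.radians(m["fov_y"])/2); E=np.array(m["extrinsics"]); return f,m["cx"],m["cy"],E
def ray(n,u,v):
    f,cx,cy,E=cam(n); d=E[:3,:3].T@np.array([(u-cx)/f,-(v-cy)/f,-1.]); o=-E[:3,:3].T@E[:3,3]; return o,d/np.linalg.norm(d)
def onz(n,u,v,z):
    o,d=ray(n,u,v); return o+d*(z-o[2])/d[2]
def proj(n,p):
    f,cx,cy,E=cam(n); c=E[:3,:3]@np.array(p,float)+E[:3,3]; return np.array([cx+f*c[0]/-c[2],cy-f*c[1]/-c[2]])
def tri(a,b):
    o1,d1=ray(*a);o2,d2=ray(*b); s=np.linalg.lstsq(np.c_[d1,-d2],o2-o1,rcond=None)[0]
    p,q=o1+d1*s[0],o2+d2*s[1]; return (p+q)/2,np.linalg.norm(p-q)
E
python3 - <<'E'
from h import *
s=cv2.imread("pics/scene0.png");t=cv2.imread("pics/top0.png")
def save(im,x0,y0,x1,y1,k,name): cv2.imwrite(name,cv2.resize(im[y0:y1,x0:x1],None,fx=k,fy=k,interpolation=cv2.INTER_CUBIC))
save(s,310,180,490,330,4,"pics/cs.png"); save(t,100,130,220,280,4,"pics/ct.png"); save(t,215,150,365,295,4,"pics/ctt.png")
hsv=cv2.cvtColor(t,cv2.COLOR_BGR2HSV)
for nm,im in(("top",t),("scene",s)):
    h=cv2.cvtColor(im,cv2.COLOR_BGR2HSV)
    for c,lo,hi in(("y",(22,150,60),(32,255,255)),("r",(0,180,60),(5,255,255)),("b",(105,150,50),(125,255,255)),("o",(6,150,80),(18,255,255))):
        m=cv2.inRange(h,lo,hi)
        n,l,st,ce=cv2.connectedComponentsWithStats(m)
        for i in range(1,n):
            if st[i,4]>25 and st[i,4]<3000: print(nm,c,st[i],ce[i].round(1))
E
```

```text
top y [452 121  40  25 514] [468.9 135.4]
top y [177 141  23  24 391] [188.  152.6]
top y [169 174  22  24 390] [179.6 185.2]
top y [166 208  18  18 229] [174.2 216.2]
top r [225 136   9  36 152] [229.1 153.5]
top r [244 192   5  10  38] [246.5 196.5]
top r [448 213  15   7  58] [455.2 215.7]
top r [ 48 214  45  12 196] [ 70.1 219.2]
top r [120 229  18  17 212] [128.  236.9]
top b [ 408  191   39   41 1033] [424.  209.9]
top b [173 248  18  17 206] [181.4 256. ]
top o [328 234  17  13  42] [338.1 238.2]
top o [326 243  14  10  27] [330.9 249.4]
scene y [   0  146   62   56 2195] [ 32.  176.1]
scene y [ 324  228   83   83 2962] [362.4 269.5]
scene y [322 308  28  15 100] [334.5 318. ]
scene r [101  54   3  26  38] [102.1  65.4]
scene r [129 149  16  13  66] [136.7 153.9]
scene r [290 231   9  10  47] [294.  235.4]
scene r [449 237  28  31 594] [463.  251.6]
scene r [447 267  18   9  43] [454.8 272.9]
scene r [260 272  44  40 416] [281.5 291.8]
scene r [513 319  47  21 335] [536.1 328.9]
scene b [ 494   82   54   43 1459] [520.8 103.1]
scene b [ 135  119   39   51 1432] [155.  142.2]
scene b [390 198  22  28 447] [400.8 211.2]
scene b [300 232   9  12  35] [304.3 237.6]
scene o [ 53  86  25  10 155] [65. 91.]
scene o [   0  110  114   53 2310] [ 59.8 131.6]
scene o [235 157  19  19 246] [244.  165.6]
```

View pics/cs.png

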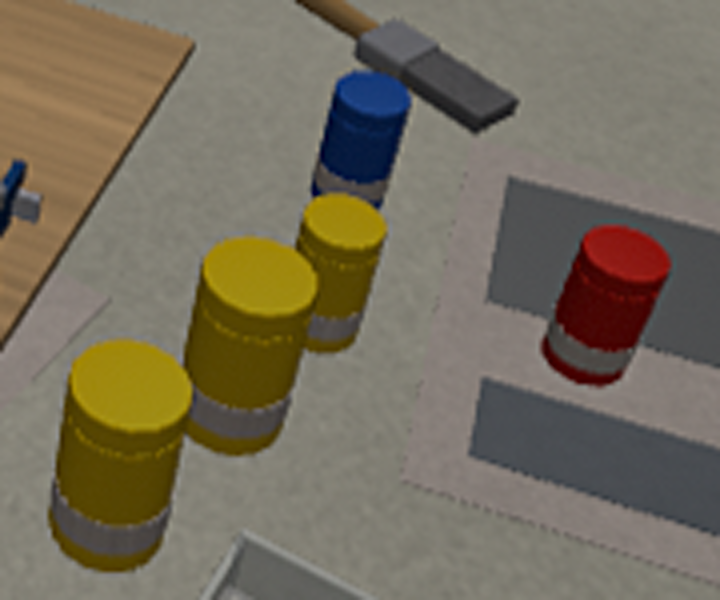

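View pics/ct.png

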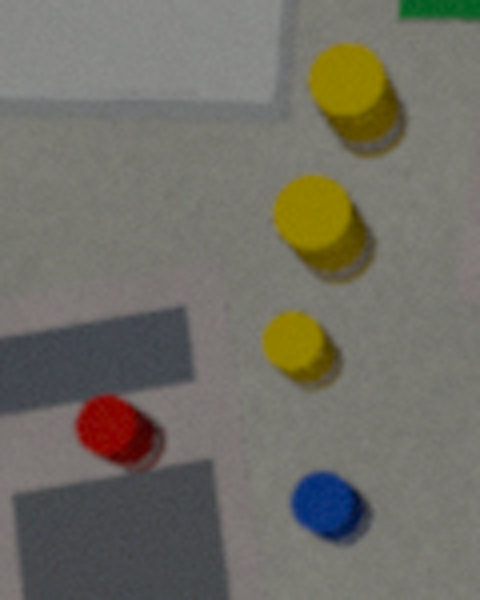

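View pics/ctt.png

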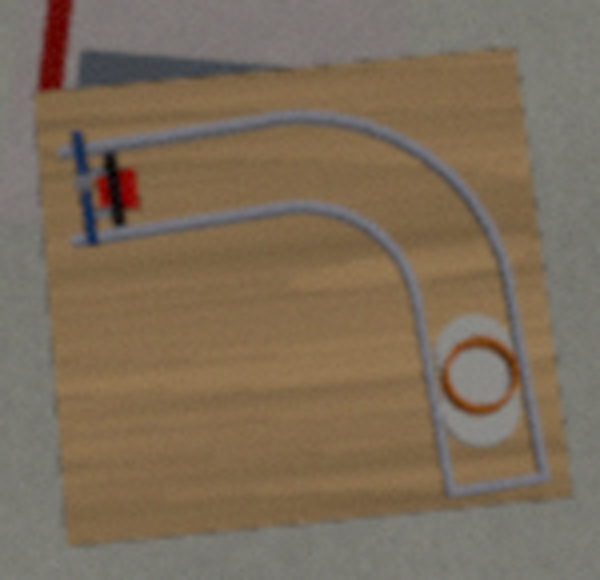

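Run:
```python
from h import *
print("pot top",onz("top",173.6,215.8,80),onz("scene",396.2,235.5,80),tri(("top",173.6,215.8),("scene",396.2,235.5)))
cr=lambda x,y:((x+.5)/4-.5+215,(y+.5)/4-.5+150)
P=[onz("top",*cr(*c),12)[:2] for c in((37,92),(513,47),(573,495),(70,543))]
T=np.array([(190,190),(190,-180),(-155,-180),(-155,190)],float)
P=np.array(P);print(P.round(1), [np.linalg.norm(P[i]-P[i-1]).round(1) for i in range(4)])
A=T-T.mean(0);B=P-P.mean(0);th=np.arctan2((A[:,0]*B[:,1]-A[:,1]*B[:,0]).sum(),(A*B).sum())
R=np.array([[np.cos(th),-np.sin(th)],[np.sin(th),np.cos(th)]]);o=P.mean(0)-R@T.mean(0)
print("track",o,np.degrees(th),"res",(P-(T@R.T+o)).round(1))
inv=lambda p:R.T@(np.array(p[:2])-o)
print("pin w",R@np.array([-60,-120])+o)
for nm,x,y,z in(("cup rim",480,375,54),("startL",449,490,30),("startR",546,479,30),("R mid",528,370,30),("Lmid",434,360,30),("exitOut far",65,152,30),("exitOut",270,119,30),("exitIn far",75,241,30),("exitIn",285,208,30),("stop a",78,135,30),("stop b",95,240,30),("buf a",110,153,26),("buf b",119,222,26),("tab a",130,172,21),("tab b",136,207,21)):
    p=onz("top",*cr(x,y),z);print(nm,p.round(1),inv(p).round(1))
print("cup w/ scene blob")
```

```text
pot top [547.27976966 264.06855796  80.        ] [549.73366103 269.55970695  80.        ] (array([547.29025902, 266.85207481,  76.98933113]), np.float64(4.349691045567684))
[[ 699.2  134.9]
 [ 741.7 -227.7]
 [ 400.2 -269.6]
 [ 358.4   95.5]] [np.float64(343.1), np.float64(365.1), np.float64(344.0), np.float64(367.6)]
track [533.10325566 -73.72546161] 6.694154700295285 res [[-0.4 -2.2]
 [-1.1  2.7]
 [ 0.1  0.9]
 [ 1.4 -1.4]]
pin w [ 487.50063245 -199.90153207]
cup rim [ 480.5 -198.4   54. ] [ -66.8 -117.6]
startL [ 400.2 -178.    30. ] [-144.2  -88.1]
startR [ 409.4 -247.9   30. ] [-143.1 -158.6]
R mid [ 488.8 -235.5   30. ] [ -62.9 -155.5]
Lmid [ 494.9 -166.9   30. ] [-48.8 -88.1]
exitOut far [647.4 109.5  30. ] [134.8 168.6]
exitOut [675.8 -43.3  30. ] [145.3  13.6]
exitIn far [579.2  99.2  30. ] [ 66.  166.4]
exitIn [607.3 -55.9  30. ] [75.7  9.1]
stop a [660.7 100.3  30. ] [147.1 158. ]
stop b [580.3  84.4  30. ] [ 65.3 151.6]
buf a [648.3  76.2  26. ] [131.9 135.4]
buf b [595.2  67.5  26. ] [ 78.2 133. ]
tab a [635.2  61.1  21. ] [117.1 122. ]
tab b [608.2  55.6  21. ] [ 89.7 119.7]
cup w/ scene blob
```

Run:
```python
from h import *
s=cv2.imread("pics/scene0.png");t=cv2.imread("pics/top0.png")
def crop(im,x0,y0,x1,y1,k=8): return cv2.resize(im[y0:y1,x0:x1],None,fx=k,fy=k,interpolation=cv2.INTER_CUBIC)
a=crop(t,160,200,195,235);b=crop(s,375,220,415,280,8)
for n,i in(("a",a),("b",b)):
    h=cv2.cvtColor(i,cv2.COLOR_BGR2HSV); m=(h[:,:,1]>120)&(h[:,:,0]>20)&(h[:,:,0]<34); v=h[:,:,2][m]; print(n,np.percentile(v,[5,20,40,60,80,95]))
c=crop(t,320,228,350,262);d=crop(s,225,145,265,185)
a=cv2.copyMakeBorder(a,0,40,0,0,cv2.BORDER_CONSTANT)
H=max(x.shape[0] for x in(a,b,c,d)); print([x.shape for x in (a,b,c,d)])
sm=[cv2.copyMakeBorder(x,0,H-x.shape[0],0,0,cv2.BORDER_CONSTANT) for x in(a,b,c,d)]
w=np.hstack(sm); cv2.imwrite("pics/mix.png",cv2.resize(w,(800,int(w.shape[0]*800/w.shape[1]))))
```

```text
a [ 86. 100. 139. 145. 147. 148.]
b [ 75.  83.  86. 150. 160. 164.]
[(320, 280, 3), (480, 320, 3), (272, 240, 3), (320, 320, 3)]
```

View pics/mix.png

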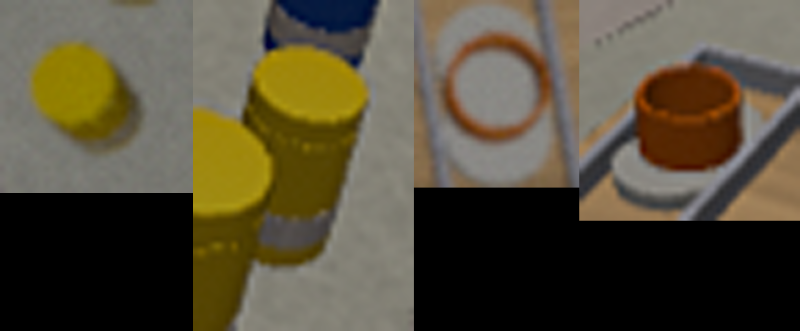

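```bash
cat >> h.py <<'E'
def ell(im,x0,y0,x1,y1,lo,hi,k=8,near=None):
    c=cv2.resize(im[y0:y1,x0:x1],None,fx=k,fy=k,interpolation=cv2.INTER_CUBIC)
    m=cv2.inRange(cv2.cvtColor(c,cv2.COLOR_BGR2HSV),lo,hi)
    m=cv2.morphologyEx(m,cv2.MORPH_OPEN,np.ones((9,9),np.uint8))
    cs=cv2.findContours(m,cv2.RETR_EXTERNAL,cv2.CHAIN_APPROX_NONE)[0]; q=max(cs,key=cv2.contourArea)
    h=cv2.convexHull(q); (cx,cy),ax,an=cv2.fitEllipse(h if len(h)>5 else q)
    return (cx+.5)/k-.5+x0,(cy+.5)/k-.5+y0,ax[0]/k,ax[1]/k
E
python3 - <<'E'
from h import *
s=cv2.imread("pics/scene0.png");t=cv2.imread("pics/top0.png")
L=(20,120,120);U=(34,255,255)
r={}
for n,b,im,cm,lo in(("small t",(160,200,195,235),t,"top",L),("mid t",(163,168,200,200),t,"top",L),("big t",(172,136,205,168),t,"top",L),("small s",(384,225,412,255),s,"scene",L)):
    e=ell(im,*b,lo,U); p=onz(cm,e[0],e[1],80); print(n,np.round(e,2),p.round(1)); r[n]=e
print(tri(("top",*r["small t"][:2]),("scene",*r["small s"][:2])))
p=tri(("top",*r["small t"][:2]),("scene",*r["small s"][:2]))[0]
o=ray("top",0,0)[0]; f=cam("top")[0]
for n in("small t","mid t","big t"): print(n,"diam~",r[n][3]*np.linalg.norm(p-o)/f)
# red/blue check
e=ell(t,115,222,142,250,(0,180,95),(6,255,255));print("red",e,onz("top",e[0],e[1],80))
e=ell(t,165,243,195,270,(105,150,80),(125,255,255));print("blue",e,onz("top",e[0],e[1],80))
e1=ell(t,320,228,350,262,(4,110,60),(20,255,255)); e2=ell(s,225,145,265,185,(4,110,60),(20,255,255))
print("cup top",e1,onz("top",*e1[:2],54),"sceneblob",e2)
E
```

```text
small t [172.58 214.72  14.68  15.37] [550.4 267.2  80. ]
mid t [177.51 182.54  18.52  19.75] [646.2 259.3  80. ]
big t [186.13 149.34  18.22  19.2 ] [748.1 240.4  80. ]
small s [395.81 234.88  13.23  21.08] [548.4 268.1  80. ]
(array([549.93773403, 267.70375941,  81.02888139]), np.float64(1.54694493801033))
small t diam~ 44.93443638898823
mid t diam~ 57.731504510295274
big t diam~ 56.1283621433801
red (126.40545082092285, 236.03582954406738, 14.631073951721191, 15.014493942260742) [486.10005073 394.20136518  80.        ]
blue (180.493390083313, 255.49640464782715, 14.90318489074707, 15.476451873779297) [433.51597648 237.07399579  80.        ]
cup top (335.82396125793457, 241.59149837493896, 15.011512756347656, 18.405885696411133) [ 485.71223092 -201.81201999   54.        ] sceneblob (244.41151428222656, 165.78232765197754, 20.26627540588379, 22.04775047302246)
```

```bash
python3 -m handwheel '[[9.0,[-1.3,0,-4.2],-2],[9.0,[-2.6,0,-8.4],-5],[9.0,[-3.9,0,-12.6],-8],[9.0,[-5.2,0,-16.8],-11],[9.0,[-6.5,0,-21.0],-14],[9.0,[-7.8,0,-25.2],-17],[9.0,[-9.1,0,-29.4],-20],[9.0,[-10.4,0,-33.6],-21],[9.0,[-11.7,0,-37.8],-21],[9.0,[-12.66,0,-41.65],-21]]' 20
```

```text
time_s: 1.1
ee_pos: [551.1, 265.9, 213.0]
ee_rot: [-89.9, 0.1, 89.8]
force: [0.6, 0.4, -0.2]
gripper_width: 90.1
```

```bash
python3 -m handwheel '[[9.0,[0.15,4,0.1],0],[9.0,[0.15,8,0.1],0],[9.0,[0.15,12,0.1],0],[9.0,[0.15,15,0.1],0],[9.0,[0.15,17,0.1],0],[9.0,[0.15,17.6,0.1],0],[9.0,[0.15,17.6,0.1],0]]'
python3 - <<'E'
from h import *
t=vision.grab_frame("top")[:,:,::-1];s=vision.grab_frame("scene")[:,:,::-1]
a=cv2.resize(t[180:280,120:230],None,fx=4,fy=4);b=cv2.resize(s[180:280,350:440],None,fx=4,fy=4)
cv2.imwrite("pics/g1.png",np.hstack([a,b]));print(state()["ee_pos"])
E
```

```text
time_s: 1.8
ee_pos: [549.4, 266.8, 36.1]
ee_rot: [-89.8, 0.2, 89.8]
force: [0.1, -0.0, -0.5]
gripper_width: 90.1
[550.67679228 267.45926973  38.02724537]
```

View pics/g1.png

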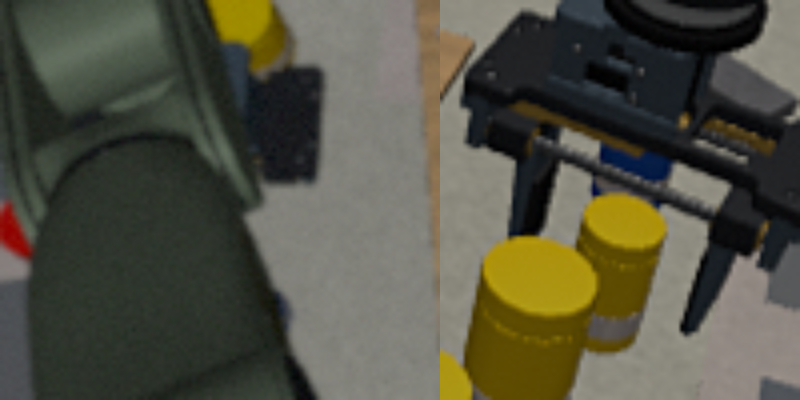

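```bash
python3 -m handwheel '[[4.0,[0,0,0],0],[4.0,[0,0,0],0],[4.0,[0,0,0],0],[4.0,[0,0,0],0],[4.0,[0,0,0],0],[4.0,[0,0,0],0],[4.0,[0,0,0],0]]' 20
python3 -c "
from workcell import state
for i in range(3): s=state();print(s['ee_pos'],s['gripper_width'],s['force'])"
```

```text
time_s: 2.6
ee_pos: [550.7, 267.5, 38.0]
ee_rot: [-90.0, 0.1, 89.8]
force: [-0.7, -0.0, 0.1]
gripper_width: 43.3
[550.69306475 267.51591264  38.03549329] 43.28939959433374 [-0.71222233 -0.03220958  0.13086218]
[550.69306475 267.51591264  38.03549329] 43.28939959433374 [-0.71222233 -0.03220958  0.13086218]
[550.69306475 267.51591264  38.03549329] 43.28939959433374 [-0.71222233 -0.03220958  0.13086218]
```

```bash
python3 -m handwheel '[[4.0,[0,-2,0],0],[4.0,[0,-5,0],0],[4.0,[0,-9,0],0],[4.0,[0,-12,0],0],[4.0,[0,-13,0],0]]'
python3 - <<'E'
from h import *
t=cv2.imread("pics/top0.png"); s=cv2.imread("pics/scene0.png")
# cup in initial images: orange mask subpixel, no opening
for n,im,(x0,y0,x1,y1),z in(("top",t,(320,228,350,262),54),("scene",s,(225,145,265,185),54)):
    k=8;c=cv2.resize(im[y0:y1,x0:x1],None,fx=k,fy=k,interpolation=cv2.INTER_CUBIC)
    m=cv2.inRange(cv2.cvtColor(c,cv2.COLOR_BGR2HSV),(3,100,50),(14,255,255))
    q=np.vstack([a for a in cv2.findContours(m,cv2.RETR_EXTERNAL,cv2.CHAIN_APPROX_NONE)[0] if cv2.contourArea(a)>60])
    h=cv2.convexHull(q);(cx,cy),ax,an=cv2.fitEllipse(h)
    cv2.drawContours(c,[h],-1,(255,0,0),1);cv2.imwrite(f"pics/cup_{n}.png",c)
    u,v=(cx+.5)/k-.5+x0,(cy+.5)/k-.5+y0; print(n,u,v,np.array(ax)/k,onz(n,u,v,z))
    b=cv2.boundingRect(h);print(b)
E
```

```text
time_s: 3.1
ee_pos: [552.0, 268.2, 171.1]
ee_rot: [-90.3, -0.1, 89.8]
force: [0.9, 0.3, -2.0]
gripper_width: 43.5
top 334.63392639160156 243.3697805404663 [18.99410439 20.07118416] [ 480.47787328 -198.38640028   54.        ]
(41, 48, 160, 157)
scene 244.3212432861328 165.77774238586426 [20.57186508 21.88574791] [ 497.15320875 -184.648688     54.        ]
(79, 90, 159, 158)
```

View pics/cup_top.png

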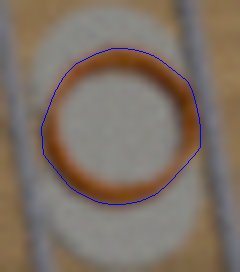

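View pics/cup_scene.png

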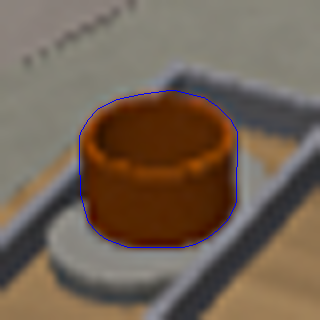

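Run:
```python
from h import *
print(onz("scene",244.4,161.4,54),tri(("top",334.6,243.4),("scene",244.4,161.4)))
s=state();print(s["ee_pos"],s["ee_rot"])
im=vision.grab_frame("scene")[:,:,::-1];cv2.imwrite("pics/s2.png",im[100:330,300:500].repeat(3,0).repeat(3,1))
# drive: shift from current pose to (481,-198)
from scipy.spatial.transform import Rotation as Ro
R=Ro.from_euler("xyz",s["ee_rot"],degrees=True).as_matrix();print(R.T@(np.array([481,-198,171])-s["ee_pos"]))
```

```text
[ 479.31672879 -198.61778978   54.        ] (array([ 480.18741173, -198.09806022,   54.6628849 ]), np.float64(0.3168840078083206))
[552.02676939 268.24930554 171.14532429] [-9.03147583e+01 -7.42222358e-02  8.98268384e+01]
[-466.4616327    -0.84137956   69.61375802]
```

View pics/s2.png

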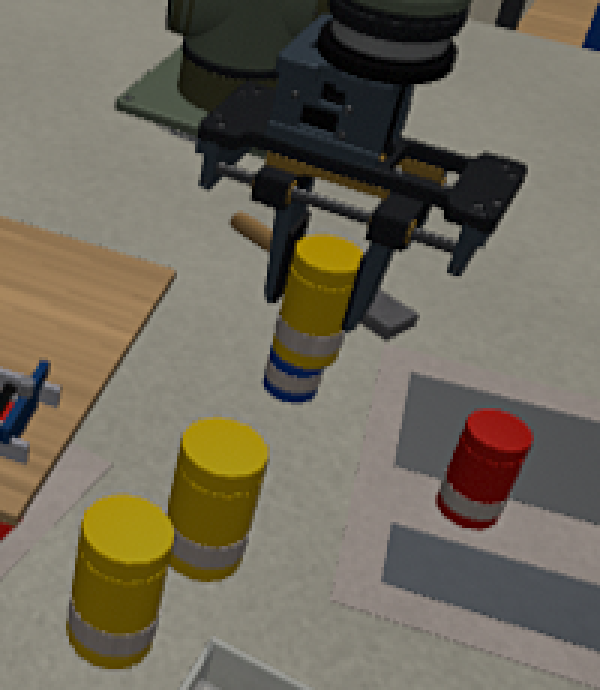

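```bash
python3 -m handwheel '[[4.0,[-4,0,0.6],3],[4.0,[-9,0,1.3],9],[4.0,[-13.5,0,2.0],17],[4.0,[-18,0,2.7],25],[4.0,[-22.5,0,3.4],33],[4.0,[-27,0,4.1],41],[4.0,[-31.5,0,4.7],49],[4.0,[-36,0,5.4],57],[4.0,[-40.5,0,6.1],65],[4.0,[-44,0,6.6],72]]'
python3 - <<'E'
from h import *
from scipy.spatial.transform import Rotation as Ro
vision.grab_frame("top")
s=state();R=Ro.from_euler("xyz",s["ee_rot"],degrees=True).as_matrix();print(s["ee_pos"],s["ee_rot"],R.T@(np.array([480.3,-198.2,110])-s["ee_pos"]))
E
```

```text
time_s: 4.15
ee_pos: [482.5, -173.5, 167.9]
ee_rot: [-89.9, -0.1, 17.5]
force: [0.2, 0.6, -1.8]
gripper_width: 43.9
[ 482.27593862 -178.07227207  167.94156209] [-9.01647462e+01 -1.19747909e-02  1.71793109e+01] [ -7.84487969  57.99329855 -18.47943636]
```

```bash
python3 -m handwheel '[[4.0,[-0.3,1,-0.9],3],[4.0,[-0.78,2,-1.85],7],[4.0,[-0.78,4,-1.85],7],[4.0,[-0.78,5,-1.85],7],[4.0,[-0.78,5.8,-1.85],7],[4.0,[-0.78,5.8,-1.85],7],[4.0,[-0.78,5.8,-1.85],7]]'
python3 - <<'E'
from h import *
t=vision.grab_frame("top")[:,:,::-1];s=vision.grab_frame("scene")[:,:,::-1]
cv2.imwrite("pics/t3.png",t);cv2.imwrite("pics/s3.png",s)
a=cv2.resize(t[200:280,290:370],None,fx=5,fy=5,interpolation=cv2.INTER_CUBIC);b=cv2.resize(s[105:185,205:285],None,fx=5,fy=5,interpolation=cv2.INTER_CUBIC)
cv2.imwrite("pics/g3.png",np.hstack([a,b]));st=state();print(st["ee_pos"],st["ee_rot"],st["force"])
E
```

```text
time_s: 4.9
ee_pos: [480.6, -198.0, 110.1]
ee_rot: [-90.2, -0.0, 10.2]
force: [0.4, 0.1, -2.0]
gripper_width: 44.1
[ 480.93280174 -198.21815156  110.66805673] [-90.21019863  -0.10413002  10.2081725 ] [-0.30028647  0.01506865 -2.89597481]
```

View pics/g3.png

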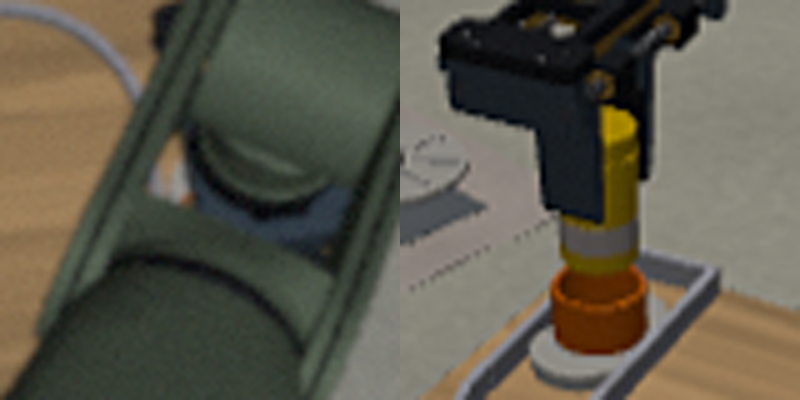

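Run:
```python
from h import *
s=cv2.imread("pics/s3.png");h=cv2.cvtColor(s,cv2.COLOR_BGR2HSV)
# per-row edges using subpixel: mask strength
def edges(row,lo,hi):
    k=16;r=cv2.resize(s[row:row+1,300-100:300],None,fx=k,fy=1,interpolation=cv2.INTER_LINEAR)
    m=cv2.inRange(cv2.cvtColor(r,cv2.COLOR_BGR2HSV),lo,hi)[0];i=np.where(m)[0]
    if len(i)<30:return None
    return (i.min()+.5)/k-.5+200,(i.max()+.5)/k-.5+200
for row in range(148,178):
    print(row,"y",edges(row,(21,110,40),(34,255,255)),"o",edges(row,(3,130,40),(15,255,255)))
for p in((480.3,-198.2,54),(480.3,-198.2,38),(480.9,-198.2,72),(480.9,-198.2,80),(480.9,-198.2,87)):print(p,proj("scene",p))
a=proj("scene",(480,-198,72));print(proj("scene",(480-1.77,-198+9.84,72))-a,proj("scene",(489.84,-196.2,72))-a)
```

```text
148 y (np.float64(236.59375), np.float64(251.40625)) o None
149 y (np.float64(237.34375), np.float64(250.46875)) o None
150 y (np.float64(240.15625), np.float64(248.40625)) o None
151 y None o None
152 y None o None
153 y None o None
154 y (np.float64(236.53125), np.float64(251.65625)) o None
155 y (np.float64(236.53125), np.float64(251.84375)) o None
156 y (np.float64(236.78125), np.float64(251.90625)) o None
157 y (np.float64(237.59375), np.float64(250.71875)) o None
158 y (np.float64(238.65625), np.float64(249.65625)) o None
159 y (np.float64(241.53125), np.float64(246.78125)) o (np.float64(236.34375), np.float64(252.65625))
160 y None o (np.float64(235.46875), np.float64(253.40625))
161 y None o (np.float64(234.78125), np.float64(253.90625))
162 y None o (np.float64(234.53125), np.float64(253.90625))
163 y None o (np.float64(234.53125), np.float64(253.78125))
164 y None o (np.float64(234.65625), np.float64(253.46875))
165 y None o (np.float64(235.03125), np.float64(253.34375))
166 y None o (np.float64(234.96875), np.float64(253.34375))
167 y None o (np.float64(234.84375), np.float64(253.34375))
168 y None o (np.float64(234.78125), np.float64(253.59375))
169 y None o (np.float64(234.78125), np.float64(253.71875))
170 y None o (np.float64(235.46875), np.float64(253.71875))
171 y None o (np.float64(235.53125), np.float64(253.15625))
172 y None o (np.float64(235.59375), np.float64(252.71875))
173 y None o (np.float64(236.40625), np.float64(251.78125))
174 y None o (np.float64(237.46875), np.float64(250.59375))
175 y None o (np.float64(239.96875), np.float64(247.90625))
176 y None o None
177 y None o None
(480.3, -198.2, 54) [244.29722071 161.59756704]
(480.3, -198.2, 38) [244.46258167 166.41491735]
(480.9, -198.2, 72) [243.97226765 156.16808296]
(480.9, -198.2, 80) [243.88622779 153.67925259]
(480.9, -198.2, 87) [243.81032126 151.48354355]
[3.18623992 0.84398614] [-1.72318841  1.69905043]
```

```bash
python3 -m handwheel '[[4.0,[-0.06,0.6,-0.08],0],[4.0,[-0.06,1.2,-0.08],0],[4.0,[-0.06,1.6,-0.08],0],[4.0,[-0.06,1.6,-0.08],0]]'; python3 -m handwheel '[[4.0,[0,0.2,0],0],[4.0,[0,0.4,0],0],[4.0,[0,0.6,0],0],[4.0,[0,0.6,0],0]]'
```

```text
time_s: 5.4
ee_pos: [480.0, -198.9, 93.8]
ee_rot: [-90.2, -0.0, 10.2]
force: [-0.4, -0.2, -2.1]
gripper_width: 43.5
time_s: 5.8
ee_pos: [480.2, -198.9, 87.7]
ee_rot: [-90.2, -0.0, 10.2]
force: [0.7, 0.1, -3.2]
gripper_width: 43.7
```

```bash
python3 -m handwheel '[[4.0,[0,0.4,0],0],[4.0,[0,0.8,0],0],[4.0,[0,1.2,0],0],[4.0,[0,1.6,0],0],[4.0,[0,2.0,0],0],[4.0,[0,2.3,0],0],[4.0,[0,2.5,0],0],[4.0,[0,2.6,0],0],[4.0,[0,2.6,0],0]]'
```

```text
time_s: 6.7
ee_pos: [480.2, -199.0, 61.6]
ee_rot: [-90.2, -0.0, 10.2]
force: [1.6, 0.0, -2.7]
gripper_width: 43.6
```

```bash
python3 -m handwheel '[[4.0,[0,0.1,0],0],[4.0,[0,0.1,0],0],[5.0,[0,0.1,0],0],[6.0,[0,0.1,0],0],[7.0,[0,0.1,0],0],[7.0,[0,0.1,0],0],[7.0,[0,0.1,0],0],[7.0,[0,0.1,0],0]]' 3
python3 - <<'E'
from h import *
s=vision.grab_frame("scene")[:,:,::-1]
cv2.imwrite("pics/g4.png",cv2.resize(s[95:195,195:295],None,fx=6,fy=6,interpolation=cv2.INTER_CUBIC));print(state()["force"],state()["gripper_width"])
E
```

```text
time_s: 7.5
ee_pos: [480.2, -199.0, 60.6]
ee_rot: [-90.2, -0.0, 10.2]
force: [-0.1, 0.4, -0.1]
gripper_width: 70.0
[-0.25195387  0.84708995 -0.22371607] 69.91852773425754
```

View pics/g4.png

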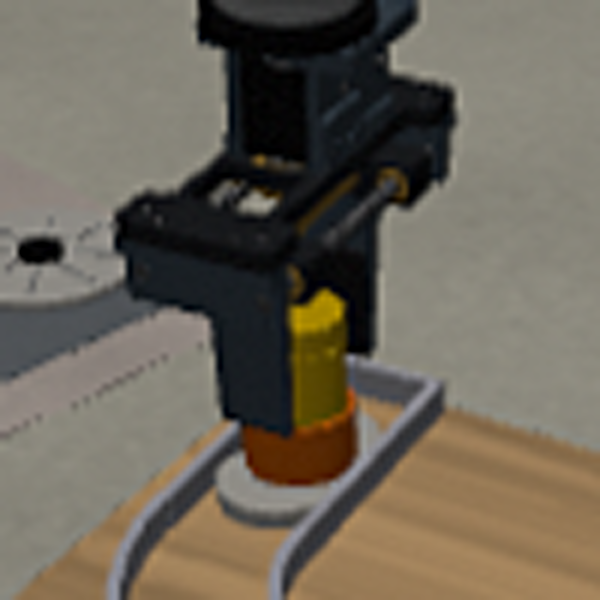

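```bash
python3 -m handwheel '[[7.0,[0,0.6,0],0],[7.0,[0,1.2,0],0],[7.0,[0,1.8,0],0],[7.0,[0,2.2,0],0],[7.0,[0,2.35,0],0],[7.0,[0,2.35,0],0]]' 3
python3 - <<'E'
from h import *
t=cv2.imread("pics/top0.png")
k=4;x0,y0=215,150
c=cv2.resize(t[150:295,215:365],None,fx=k,fy=k,interpolation=cv2.INTER_CUBIC)
h=cv2.cvtColor(c,cv2.COLOR_BGR2HSV)
m=cv2.inRange(h,(0,0,60),(179,62,255))
m|=cv2.inRange(h,(90,0,60),(150,90,255))
cv2.imwrite("pics/rm.png",m)
cr=lambda x,y:((x+.5)/k-.5+x0,(y+.5)/k-.5+y0)
def scan(axis,vals,lo,hi,):
    P=[]
    for v in vals:
        line=m[v,lo:hi] if axis=="row" else m[lo:hi,v]
        i=np.where(line)[0]
        if len(i)<3 or i.max()-i.min()>16: continue
        q=i.mean()+lo
        P.append(onz("top",*(cr(q,v) if axis=="row" else cr(v,q)),30)[:2])
    P=np.array(P);vx,vy,px,py=cv2.fitLine(P.astype(np.float32),cv2.DIST_HUBER,0,.01,.01).ravel()
    r=(P-[px,py])@[-vy,vx];print(axis,len(P),"ang",np.degrees(np.arctan2(vy,vx)).round(2),"pt",px,py,"rms",r.std().round(2));return P
scan("row",range(300,480,4),505,560) # entry right
scan("row",range(440,480,4),425,460) # entry left
scan("row",range(310,480,4),410,440) 
scan("col",range(140,270,4),105,160) # exit outer
scan("col",range(140,270,4),195,240) # exit inner
E
```

```text
time_s: 8.15
ee_pos: [480.0, -199.0, 36.7]
ee_rot: [-90.1, -0.0, 10.2]
force: [-0.3, 0.5, -0.7]
gripper_width: 69.7
row 9 ang 8.57 pt 426.01483 -243.9402 rms 0.41
row 9 ang 10.51 pt 421.80145 -175.056 rms 0.16
row 27 ang 8.95 pt 485.53006 -162.97601 rms 0.89
col 33 ang -79.58 pt 665.05756 12.515534 rms 0.24
col 33 ang -79.7 pt 596.9005 4.0404143 rms 0.15
```

View pics/rm.png

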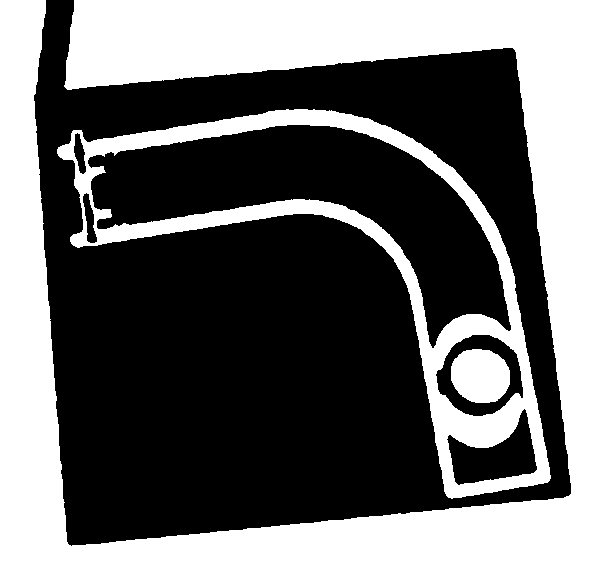

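```bash
python3 -m handwheel '[[6.2,[0,0,0],0],[5.6,[0,0,0],0],[5.0,[0,0,0],0],[5.0,[0,0,0],0],[5.0,[0,0,0],0],[5.0,[0,0,0],0]]' 3
```

```text
time_s: 8.75
ee_pos: [480.5, -199.1, 37.0]
ee_rot: [-90.2, -0.1, 10.2]
force: [1.7, 0.3, 0.4]
gripper_width: 52.9
```

```bash
python3 -m handwheel '[[5.0,[0.1,0,0],0],[5.0,[0.4,0,0],0],[5.0,[0.8,0,0],0],[5.0,[1.2,0,0],0],[5.0,[1.6,0,0],0],[5.0,[2.0,0,0],0],[5.0,[2.4,0,0],0],[5.0,[2.8,0,0],0]]' 3
cat >> h.py <<'E'
from scipy.spatial.transform import Rotation as Ro
N=np.array([np.cos(np.radians(10.36)),np.sin(np.radians(10.36))]);N2=np.array([-N[1],N[0]])
def rows(n,step):
    """print required poses for next n steps along channel from present TCP"""
    s=state();p=s["ee_pos"];yaw=s["ee_rot"][2];R=Ro.from_euler("xyz",s["ee_rot"],degrees=True).as_matrix()
    e1,e2=p[:2]@N,p[:2]@N2
    if e1<502.2 and e2<-200: sl=e1-502.2; lat=e2+282.3
    elif e2<-162.3: a=np.arctan2(e1-502.2,-162.3-e2); sl=120*a; lat=120-np.hypot(e1-502.2,-162.3-e2)
    else: sl=188.5+e2+162.3; lat=-(e1-622.2)
    print("s %.1f lat(left+) %.1f yaw %.1f F %s z %.1f w %.1f t %.1f"%(sl,lat,yaw,s["force"].round(1),p[2],s["gripper_width"],s["time_s"]))
    for i in range(1,n+1):
        q=sl+step*i
        if q<0: e=(502.2+q,-282.3);th=0
        elif q<188.5: a=q/120;r=120-1.7*min(1,q/20,(188.5-q)/20);e=(502.2+r*np.sin(a),-162.3-r*np.cos(a));th=np.degrees(a)
        else: e=(622.2,-162.3+q-188.5);th=90
        w=np.r_[e[0]*N+e[1]*N2,37.]
        d=R.T@(w-p)/10; print("x %.2f y %.2f z %.2f turn %.1f"%(*d,yaw-(10.36+th)))
E
python3 -c "
from h import *
rows(10,5)"
```

```text
time_s: 9.55
ee_pos: [508.4, -194.0, 36.9]
ee_rot: [-90.2, -0.1, 10.2]
force: [-2.1, -0.4, 0.3]
gripper_width: 53.0
s -37.0 lat(left+) 0.0 yaw 10.2 F [-2.1 -0.4  0.3] z 36.9 w 53.0 t 9.6
x 0.50 y -0.01 z -0.00 turn -0.2
x 1.00 y -0.01 z 0.00 turn -0.2
x 1.50 y -0.01 z 0.00 turn -0.2
x 2.00 y -0.01 z 0.00 turn -0.2
x 2.50 y -0.01 z 0.00 turn -0.2
x 3.00 y -0.01 z 0.01 turn -0.2
x 3.50 y -0.01 z 0.01 turn -0.2
x 4.00 y -0.01 z 0.04 turn -1.6
x 4.49 y -0.01 z 0.10 turn -4.0
x 4.98 y -0.01 z 0.19 turn -6.4
```

```bash
python3 -m handwheel '[[5.0,[0.4,0,0],0],[5.0,[0.9,0,0],0],[5.0,[1.4,0,0],0],[5.0,[1.9,0,0],0],[5.0,[2.4,0,0],0],[5.0,[2.9,0,0],0],[5.0,[3.4,0,0.01],-0.2],[5.0,[3.9,0,0.04],-1.6],[5.0,[4.4,0,0.1],-4.0]]'; python3 -c "
from h import *
rows(10,5)"
```

```text
time_s: 10.45
ee_pos: [552.0, -185.2, 36.9]
ee_rot: [-90.2, -0.0, 14.3]
force: [-2.0, -0.3, 1.0]
gripper_width: 53.2
s 7.5 lat(left+) 0.6 yaw 14.3 F [-2.  -0.3  1. ] z 36.9 w 53.2 t 10.4
x 0.50 y -0.01 z 0.05 turn -2.0
x 0.99 y -0.01 z 0.12 turn -4.4
x 1.48 y -0.01 z 0.19 turn -6.8
x 1.96 y -0.01 z 0.26 turn -9.2
x 2.45 y -0.01 z 0.35 turn -11.6
x 2.93 y -0.01 z 0.46 turn -14.0
x 3.41 y -0.01 z 0.59 turn -16.3
x 3.88 y -0.01 z 0.73 turn -18.7
x 4.34 y -0.01 z 0.90 turn -21.1
x 4.79 y -0.01 z 1.09 turn -23.5
```

```bash
python3 -m handwheel '[[5.0,[0.5,0,0.05],-2],[5.0,[0.99,0,0.12],-4.4],[5.0,[1.48,0,0.19],-6.8],[5.0,[1.96,0,0.26],-9.2],[5.0,[2.45,0,0.35],-11.6],[5.0,[2.93,0,0.46],-14]]'; python3 -c "
from h import *
rows(10,5)"
```

```text
time_s: 11.05
ee_pos: [579.8, -173.5, 36.9]
ee_rot: [-90.2, -0.0, 28.5]
force: [-2.2, -0.1, 1.0]
gripper_width: 53.3
s 38.1 lat(left+) 1.5 yaw 28.5 F [-2.2 -0.1  1. ] z 36.9 w 53.3 t 11.1
x 0.49 y -0.01 z 0.04 turn -2.4
x 0.98 y -0.01 z 0.07 turn -4.8
x 1.47 y -0.01 z 0.12 turn -7.2
x 1.96 y -0.01 z 0.19 turn -9.6
x 2.45 y -0.01 z 0.28 turn -12.0
x 2.93 y -0.01 z 0.39 turn -14.4
x 3.40 y -0.01 z 0.53 turn -16.8
x 3.87 y -0.01 z 0.68 turn -19.1
x 4.33 y -0.01 z 0.85 turn -21.5
x 4.79 y -0.01 z 1.04 turn -23.9
```

```bash
python3 -m handwheel '[[5.0,[0.49,0,0.04],-2.4],[5.0,[0.98,0,0.07],-4.8],[5.0,[1.47,0,0.12],-7.2],[5.0,[1.96,0,0.19],-9.6],[5.0,[2.45,0,0.28],-12],[5.0,[2.93,0,0.39],-14.4],[5.0,[3.4,0,0.53],-16.8],[5.0,[3.87,0,0.68],-19.1]]'
python3 - <<'E'
from h import *
s=vision.grab_frame("scene")[:,:,::-1]
cv2.imwrite("pics/g5.png",cv2.resize(s[110:270,170:360],None,fx=4,fy=4,interpolation=cv2.INTER_CUBIC))
rows(10,5)
E
```

```text
time_s: 11.85
ee_pos: [611.3, -149.1, 36.9]
ee_rot: [-90.2, 0.0, 47.7]
force: [-1.6, -1.2, 0.0]
gripper_width: 53.3
s 79.5 lat(left+) 1.0 yaw 47.8 F [1.  1.4 0.1] z 36.9 w 53.2 t 11.9
x 0.49 y -0.01 z 0.09 turn -2.9
x 0.98 y -0.01 z 0.12 turn -5.3
x 1.47 y -0.01 z 0.18 turn -7.7
x 1.96 y -0.01 z 0.25 turn -10.0
x 2.44 y -0.01 z 0.35 turn -12.4
x 2.92 y -0.01 z 0.46 turn -14.8
x 3.40 y -0.01 z 0.60 turn -17.2
x 3.86 y -0.01 z 0.76 turn -19.6
x 4.33 y -0.01 z 0.93 turn -22.0
x 4.78 y -0.01 z 1.12 turn -24.4
```

View pics/g5.png

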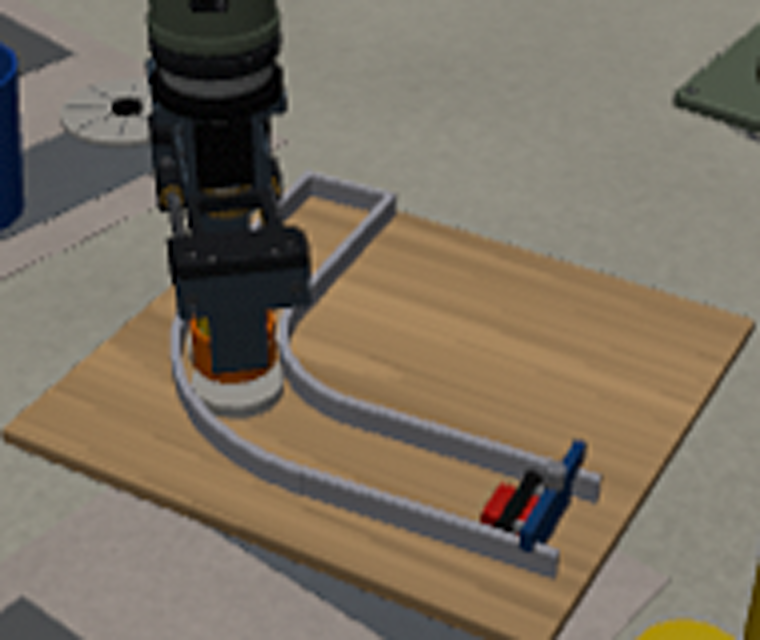

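```bash
python3 -m handwheel '[[5.0,[0.49,0,0.09],-2.9],[5.0,[0.98,0,0.12],-5.3],[5.0,[1.47,0,0.18],-7.7],[5.0,[1.96,0,0.25],-10],[5.0,[2.44,0,0.35],-12.4],[5.0,[2.92,0,0.46],-14.8],[5.0,[3.4,0,0.6],-17.2],[5.0,[3.86,0,0.76],-19.6]]'; python3 -c "
from h import *
rows(10,5)"
```

```text
time_s: 12.7
ee_pos: [633.0, -114.9, 36.9]
ee_rot: [-90.3, 0.1, 67.5]
force: [-0.4, -1.3, 0.2]
gripper_width: 53.3
s 119.6 lat(left+) 1.1 yaw 67.5 F [-0.4 -1.3  0.2] z 36.9 w 53.3 t 12.7
x 0.49 y -0.01 z 0.07 turn -2.4
x 0.98 y -0.01 z 0.10 turn -4.7
x 1.47 y -0.01 z 0.15 turn -7.1
x 1.96 y -0.01 z 0.22 turn -9.5
x 2.45 y -0.02 z 0.32 turn -11.9
x 2.93 y -0.02 z 0.43 turn -14.3
x 3.40 y -0.02 z 0.56 turn -16.7
x 3.87 y -0.02 z 0.71 turn -19.1
x 4.33 y -0.02 z 0.88 turn -21.5
x 4.79 y -0.02 z 1.06 turn -23.8
```

```bash
python3 -m handwheel '[[5.0,[0.49,0,0.07],-2.4],[5.0,[0.98,0,0.1],-4.7],[5.0,[1.47,0,0.15],-7.1],[5.0,[1.96,0,0.22],-9.5],[5.0,[2.45,0,0.32],-11.9],[5.0,[2.93,0,0.43],-14.3],[5.0,[3.4,0,0.56],-16.7],[5.0,[3.87,0,0.71],-19.1]]'; python3 -c "
from h import *
rows(10,5)"
```

```text
time_s: 13.5
ee_pos: [642.2, -76.5, 36.8]
ee_rot: [-90.4, 0.2, 86.7]
force: [0.3, -1.1, -0.1]
gripper_width: 53.3
s 159.6 lat(left+) 0.8 yaw 86.7 F [ 0.3 -1.1 -0.1] z 36.8 w 53.3 t 13.5
x 0.49 y -0.02 z 0.10 turn -2.2
x 0.99 y -0.02 z 0.12 turn -4.6
x 1.48 y -0.02 z 0.13 turn -7.0
x 1.98 y -0.02 z 0.15 turn -9.4
x 2.48 y -0.02 z 0.20 turn -11.8
x 2.97 y -0.03 z 0.28 turn -13.7
x 3.46 y -0.03 z 0.40 turn -13.7
x 3.94 y -0.03 z 0.52 turn -13.7
x 4.43 y -0.03 z 0.64 turn -13.7
x 4.91 y -0.04 z 0.76 turn -13.7
```

```bash
python3 -m handwheel '[[5.0,[0.49,0,0.08],-2.2],[5.0,[0.99,0,0.1],-4.6],[5.0,[1.48,0,0.13],-7],[5.0,[1.98,0,0.17],-9.4],[5.0,[2.48,0,0.22],-11.8],[5.0,[2.97,-0.01,0.3],-13.7],[5.0,[3.46,-0.02,0.4],-13.7],[5.0,[3.94,-0.02,0.52],-13.7]]'; python3 -c "
from h import *
rows(10,5)"
```

```text
time_s: 14.3
ee_pos: [639.4, -36.6, 36.8]
ee_rot: [-90.4, 0.3, 100.4]
force: [0.4, -0.3, -1.9]
gripper_width: 53.4
s 199.8 lat(left+) -0.2 yaw 100.4 F [ 0.4 -0.3 -1.9] z 36.8 w 53.4 t 14.3
x 0.50 y -0.02 z 0.02 turn 0.0
x 1.00 y -0.02 z 0.02 turn 0.0
x 1.50 y -0.03 z 0.02 turn 0.0
x 2.00 y -0.03 z 0.02 turn 0.0
x 2.50 y -0.03 z 0.02 turn 0.0
x 3.00 y -0.03 z 0.02 turn 0.0
x 3.50 y -0.04 z 0.02 turn 0.0
x 4.00 y -0.04 z 0.02 turn 0.0
x 4.50 y -0.04 z 0.02 turn 0.0
x 5.00 y -0.04 z 0.02 turn 0.0
```

```bash
python3 -m handwheel '[[5.0,[0.4,0,0],0],[5.0,[0.8,0,0],0],[5.0,[1.2,-0.01,0.01],0],[5.0,[1.6,-0.01,0.01],0],[5.0,[2.0,-0.02,0.01],0],[5.0,[2.4,-0.02,0.01],0],[5.0,[2.8,-0.02,0.01],0],[5.0,[3.1,-0.03,0.01],0],[5.0,[3.4,-0.03,0.01],0]]'
python3 - <<'E'
from h import *
s=vision.grab_frame("scene")[:,:,::-1]
cv2.imwrite("pics/g6.png",cv2.resize(s[130:270,200:340],None,fx=5,fy=5,interpolation=cv2.INTER_CUBIC))
rows(1,5)
E
```

```text
time_s: 15.2
ee_pos: [633.0, -2.9, 36.8]
ee_rot: [-90.3, 0.3, 100.4]
force: [-0.4, -1.1, -2.3]
gripper_width: 52.9
s 234.6 lat(left+) 0.0 yaw 100.4 F [ 0.2  0.1 -2.6] z 36.8 w 53.1 t 15.2
x 0.50 y -0.02 z -0.00 turn 0.0
```

View pics/g6.png

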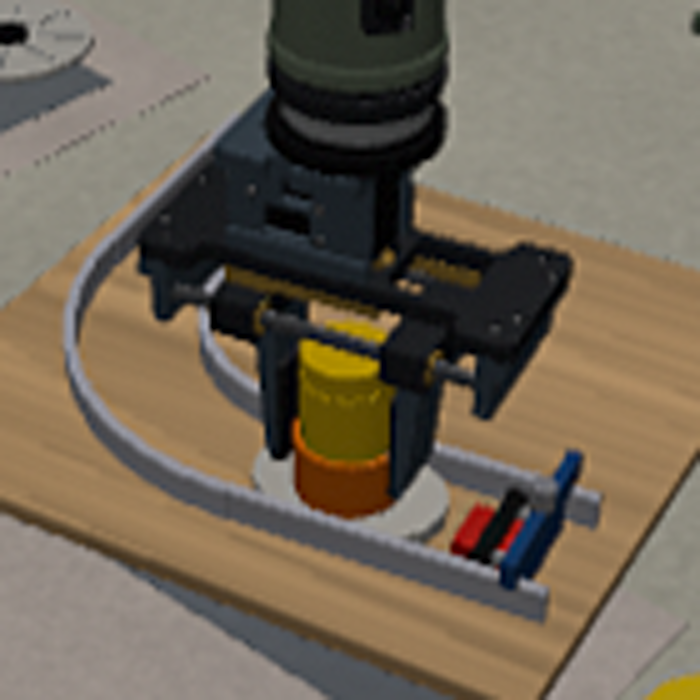

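```bash
python3 -m handwheel '[[5.0,[0.2,0.02,0],0],[5.0,[0.4,0.03,0],0],[5.0,[0.6,0.03,0],0],[5.0,[0.8,0.03,0],0],[5.0,[1.0,0.03,0],0]]';python3 -c "
from h import *
rows(0,5)"; python3 -m handwheel '[[5.0,[0.2,0,0],0],[5.0,[0.3,0,0],0],[5.0,[0.4,0,0],0]]';python3 -c "
from h import *
rows(0,5)"
```

```text
time_s: 15.75
ee_pos: [631.4, 7.5, 36.7]
ee_rot: [-90.4, 0.3, 100.4]
force: [1.3, -1.4, 1.4]
gripper_width: 53.1
s 244.6 lat(left+) -0.2 yaw 100.4 F [ 1.3 -1.4  1.4] z 36.7 w 53.1 t 15.8
time_s: 16.05
ee_pos: [630.8, 11.1, 36.8]
ee_rot: [-90.4, 0.3, 100.4]
force: [0.7, -4.1, 0.6]
gripper_width: 53.3
s 248.3 lat(left+) -0.3 yaw 100.4 F [ 0.7 -4.1  0.6] z 36.8 w 53.3 t 16.1
```

```bash
python3 -m handwheel '[[5.0,[0.1,0,0],0],[5.0,[0.2,0,0],0],[5.0,[0.3,0,0],0]]';python3 -c "
from h import *
rows(0,5)"
```

```text
time_s: 16.35
ee_pos: [630.3, 14.1, 36.7]
ee_rot: [-90.4, 0.3, 100.4]
force: [0.9, -3.5, -0.3]
gripper_width: 53.3
s 251.3 lat(left+) -0.4 yaw 100.4 F [ 0.9 -3.5 -0.3] z 36.7 w 53.3 t 16.4
```

```bash
python3 -m handwheel '[[5.0,[0.1,0,0],0],[5.0,[0.2,0,0],0],[5.0,[0.3,0,0],0],[5.0,[0.4,0,0],0]]';python3 -m handwheel '[[5.0,[0.1,0,0],0],[5.0,[0.1,0,0],0]]'; python3 -m handwheel '[[5.0,[0.1,0,0],0],[5.0,[0.1,0,0],0]]'
python3 - <<'E'
from h import *
s=vision.grab_frame("scene")[:,:,::-1]
cv2.imwrite("pics/g7.png",cv2.resize(s[160:260,240:340],None,fx=7,fy=7,interpolation=cv2.INTER_CUBIC))
rows(0,5)
E
```

```text
time_s: 16.75
ee_pos: [629.6, 18.1, 36.7]
ee_rot: [-90.4, 0.3, 100.4]
force: [0.8, -2.5, -0.5]
gripper_width: 53.1
time_s: 16.95
ee_pos: [629.3, 19.3, 36.7]
ee_rot: [-90.4, 0.3, 100.4]
force: [0.7, -4.0, -0.2]
gripper_width: 53.1
time_s: 17.15
ee_pos: [629.3, 20.2, 36.7]
ee_rot: [-90.4, 0.3, 100.4]
force: [1.8, -4.3, -0.1]
gripper_width: 53.4
s 257.5 lat(left+) -0.4 yaw 100.4 F [ 1.  -5.   0.4] z 36.8 w 53.3 t 17.2
```

View pics/g7.png

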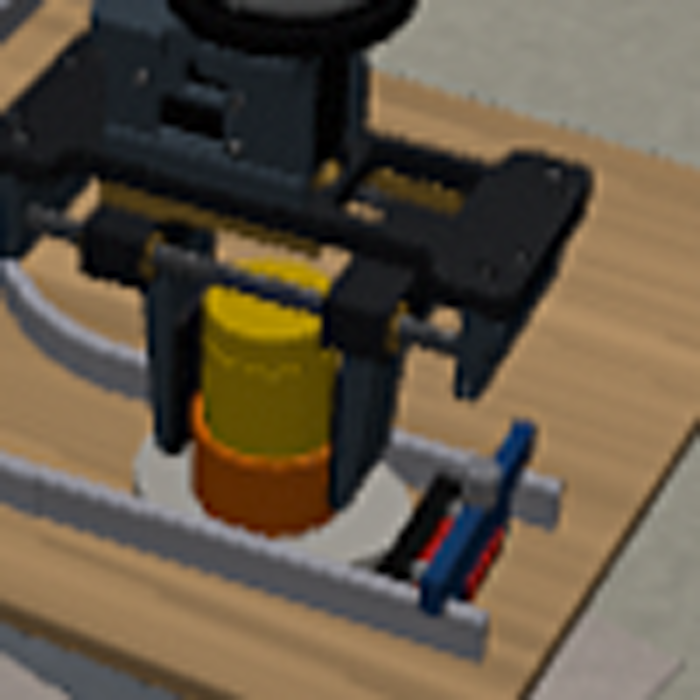

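```bash
for i in 1; do python3 -m handwheel '[[5.0,[0.1,0,0],0],[5.0,[0.1,0,0],0]]'; done; python3 -m handwheel '[[5.0,[0.1,0,0],0],[5.0,[0.1,0,0],0]]'
```

```text
time_s: 17.4
ee_pos: [629.2, 20.6, 36.7]
ee_rot: [-90.4, 0.4, 100.4]
force: [0.7, -5.8, -0.4]
gripper_width: 53.9
time_s: 17.6
ee_pos: [629.2, 21.1, 36.7]
ee_rot: [-90.4, 0.4, 100.4]
force: [1.1, -5.4, -0.1]
gripper_width: 54.5
```

```bash
python3 -m handwheel '[[5.0,[0,0,0],0],[5.0,[0,0,0],0],[5.0,[0,0,0],0]]' 10;  python3 -m handwheel '[[5.0,[0.1,0,0],0],[5.0,[0.1,0,0],0]]'; python3 -c "
from h import *
rows(0,5)"
```

```text
time_s: 17.9
ee_pos: [629.3, 20.9, 36.7]
ee_rot: [-90.4, 0.4, 100.4]
force: [1.4, -5.2, -0.9]
gripper_width: 52.8
time_s: 18.1
ee_pos: [629.3, 21.2, 36.8]
ee_rot: [-90.4, 0.5, 100.5]
force: [1.5, -7.1, -0.4]
gripper_width: 52.7
s 258.4 lat(left+) -0.7 yaw 100.5 F [ 1.5 -7.1 -0.4] z 36.8 w 52.7 t 18.1
```

```bash
python3 -m handwheel '[[5.0,[0.1,0,0],0],[5.0,[0.2,0,0],0],[5.0,[0.2,0,0],0]]'
python3 - <<'E'
from h import *
s=vision.grab_frame("scene")[:,:,::-1];t=vision.grab_frame("top")[:,:,::-1]
cv2.imwrite("pics/g8.png",np.hstack([cv2.resize(s[200:255,280:330],(400,440),interpolation=cv2.INTER_CUBIC),cv2.resize(t[175:225,220:265],(396,440),interpolation=cv2.INTER_CUBIC)]))
rows(0,5)
E
```

```text
time_s: 18.4
ee_pos: [629.2, 21.8, 36.8]
ee_rot: [-90.4, 0.6, 100.5]
force: [1.9, -8.3, 0.0]
gripper_width: 52.8
s 259.1 lat(left+) -0.7 yaw 100.5 F [ 2.  -8.4  0.1] z 36.8 w 53.0 t 18.5
```

View pics/g8.png

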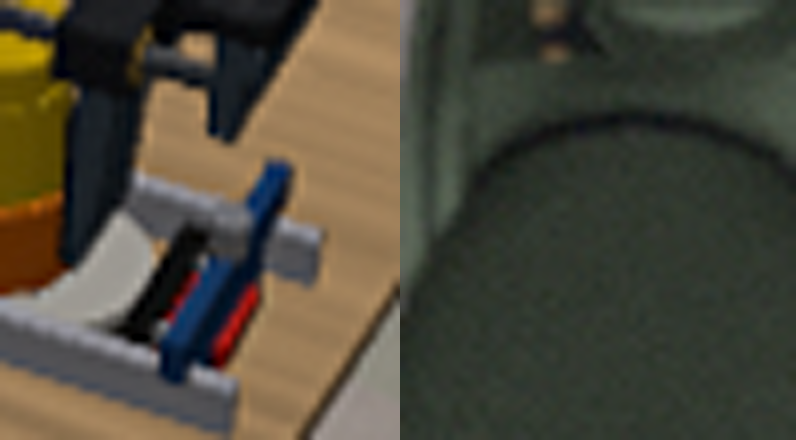

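```bash
python3 -m handwheel '[[5.0,[-0.05,0,0],0],[5.0,[-0.1,0,0],0],[5.0,[-0.1,0,0],0]]'; python3 -m handwheel '[[5.4,[0,0,0],0],[5.8,[0,0,0],0],[6.2,[0,0,0],0],[6.6,[0,0,0],0],[7.0,[0,0,0],0],[7.0,[0,0,0],0],[7.0,[0,0,0],0]]';python3 -c "
from h import *
rows(0,5)"
```

```text
time_s: 18.8
ee_pos: [629.3, 21.1, 36.8]
ee_rot: [-90.4, 0.6, 100.5]
force: [1.1, -3.7, -0.4]
gripper_width: 53.1
time_s: 19.5
ee_pos: [629.2, 21.2, 36.8]
ee_rot: [-90.4, 0.6, 100.5]
force: [0.5, -0.4, 0.4]
gripper_width: 70.2
s 258.5 lat(left+) -0.6 yaw 100.5 F [ 0.5 -0.4  0.4] z 36.8 w 70.2 t 19.5
```

```bash
python3 -m handwheel '[[7.2,[0,-1,0],0],[7.2,[0,-3,0],0],[7.2,[0,-6,0],0],[7.2,[0,-9,0],0],[7.2,[0,-12,0],0],[7.2,[0,-16,0],0],[7.2,[0,-18,0],0]]'; python3 -m handwheel '[[7.2,[4,0,3],0],[7.2,[8,0,6],0],[7.2,[12,0,9],0],[7.2,[16,0,12],0],[7.2,[20,0,15],0],[7.2,[22,0,16],0],[7.2,[22,0,16],0]]'
python3 - <<'E'
from h import *
s=vision.grab_frame("scene")[:,:,::-1];t=vision.grab_frame("top")[:,:,::-1]
cv2.imwrite("pics/s9.png",s);cv2.imwrite("pics/t9.png",t)
cv2.imwrite("pics/g9.png",np.hstack([cv2.resize(s[170:260,240:340],(400,360),interpolation=cv2.INTER_CUBIC),cv2.resize(t[160:250,220:320],(400,360),interpolation=cv2.INTER_CUBIC)]))
E
```

```text
time_s: 20.2
ee_pos: [628.8, 22.8, 221.5]
ee_rot: [-90.8, 0.6, 100.5]
force: [0.7, 0.2, -0.1]
gripper_width: 72.1
time_s: 20.9
ee_pos: [429.7, 211.8, 217.9]
ee_rot: [-90.8, 0.6, 100.7]
force: [1.1, -0.4, -0.2]
gripper_width: 71.7
```

View pics/g9.png

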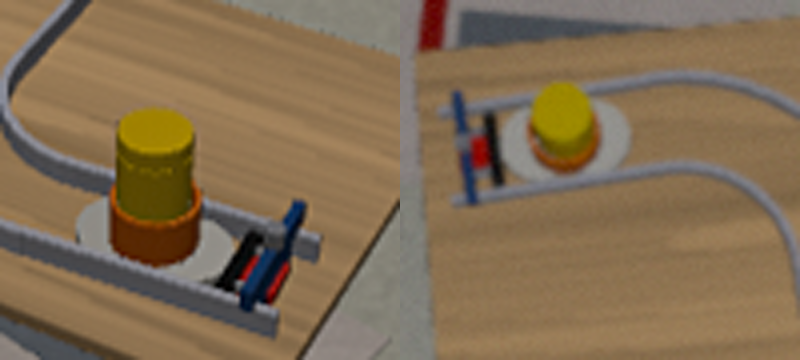

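View pics/t9.png

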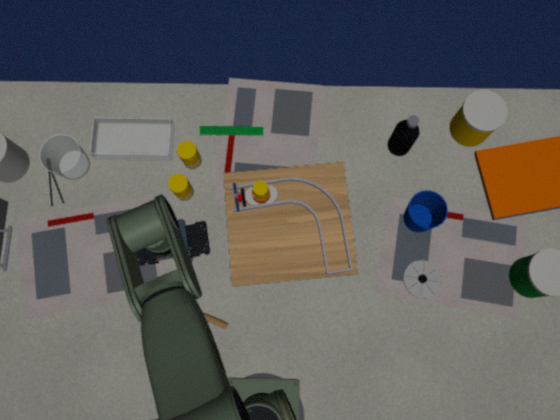

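```bash
python3 -c "
from workcell import job,state
print(state()['qvel'].round(1),state()['time_s']);print(job.job_done())"
```

```text
[-1.6  0.9 -0.4 -0.1 -0.1  0.1] 21.0
the job is handed in; nothing more can be done
None
```

The job is done and handed in at 21.0 s, though no verdict came back.

**What I did**
- I picked the 44 mm yellow pot. The other two yellow pots measured about 57 mm across, so they were the look-alikes.
- I stood it in the orange cup. Then I held the cup lightly (3 N) and led the carrier round the rails, which the pictures showed swung about 3.7° left of the drawing.
- The tab met the nose about 12 mm before the end. I pushed on until the buffer stiffened, eased back slightly, let go and moved the arm clear.

**What the last checks showed**
- **Pot and carrier:** in both cameras the pot stands upright in the cup and the carrier lies flat in the exit straight.
- **Docking:** the carrier's nose is at the buffer and no red shows in front of it, so the tab looks flush. I judged this from the pictures and the roughly 12 mm of travel; I had no direct tab reading.
- **Force:** the wrist readings stayed at or below about 8.6 N, against the 25 N jam limit.
- **Bystanders:** the glue tub and flower disc look unmoved in the top view. The red and blue pots are hidden behind the arm in that view, so I couldn't confirm them at the end. No contact with them was noticed.

**One thing that went off plan:** near the buffer the 3 N grip let the fingers spread by about 1 mm, so I raised it to 10 N for the last push.

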